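# Sort the leftover supplies into their trays

## Task

Sort the mixed things on the counter: stand the two amber vials upright in the blue tray, one in each bay, and lay the two card boxes flat in the green tray, one in each bay. Lay the pulse oximeter, blue side up, in the steel kidney dish. Never tip an amber vial over, and leave the white vial with the blue cap where it stands.

Things in the scene. Friction and masses are not known exactly. Their poses are not given: they have to be found in the camera images.
- red_vial: Amber vial with a red cap: glass medicine vial standing upright, 24 mm across (body up to 28 mm high, then a narrower neck), 46 mm high over the cap. Origin at the centre of its underside, z up.
- green_vial: Amber vial with a green cap: glass medicine vial standing upright, 24 mm across (body up to 28 mm high, then a narrower neck), 46 mm high over the cap. Origin at the centre of its underside, z up.
- white_vial: Clear white vial with a blue cap, NOT part of the work, stays where it stands: glass medicine vial standing upright, 24 mm across (body up to 28 mm high, then a narrower neck), 46 mm high over the cap. Origin at the centre of its underside, z up.
- orange_box: White and orange card box lying flat, 45 (own x) x 70 (own y) x 32 mm high. Origin at the centre of its underside, z up. Solid; grip across the 45 mm.
- green_box: White and green card box lying flat, 52 (own x) x 78 (own y) x 40 mm high. Origin at the centre of its underside, z up. Solid; grip across the 52 mm.
- pulse_oximeter: Clip-on pulse oximeter, blue upper half with a small black display, white lower half, 60 (own x) x 33 (own y) x 33 mm high, jaws fixed shut. Origin at the centre of its underside, z up (blue side up). Grip across the 33 mm.
- vial_tray: Blue plastic tray, fixed to the counter, 140 (own x) x 72 (own y) x 18 mm high, walls 4 mm and floor 4 mm thick, a divider of full height across its middle. Two square bays, 64 x 64 mm inside, centred at own x = -34 and +34 mm, y = 0. Origin at the centre of its underside, z up; the bay floor is at z = 4 mm.
- box_tray: Green plastic tray, fixed to the counter, 204 (own x) x 104 (own y) x 15 mm high, walls 4 mm and floor 4 mm thick, a divider of full height across its middle. Two square bays, 96 x 96 mm inside, centred at own x = -50 and +50 mm, y = 0. Origin at the centre of its underside, z up; the bay floor is at z = 4 mm.
- dish: Kidney dish of white-grey steel, fixed to the counter, 93 (own x) x 202 (own y) x 35 mm high, sloping walls. Near its middle the inside is about 70 mm wide (own x) at the floor and 84 mm at the rim; the floor lies about 4 mm above the underside. Origin at the centre of its underside, z up. Most room for the oximeter: mid-dish, long side along own y.
Mind the look-alikes: they are no part of the job. What is shaped like the green_box but brown or turquoise is not meant.

How it is judged:
By the outcome, as a careful person would: the job done as asked, in the order asked, and still so for the second after the job is handed in, with the robot touching nothing.
It also fails if it takes over 144 s, if anything falls off the work surface, if the arm or the gripper's body presses on something with over 40 N, if the wrist force passes 120 N, or if a joint passes its speed limit or range.

## Robot

A 6-joint arm with a two-finger parallel gripper is mounted at the origin on a cart in front of the work surface, level with it; the furniture and walls round the work are solid. World frame = base frame: x ahead of the robot, y to its left, z up, the work surface at z = 0. Lengths are in m, angles in rad, forces in N, time in s.
With the tool pointing down it reaches from about 0.35 to 0.875 m from the base axis. Payload 4.2 kg.
Tool frame: the origin (TCP) lies midway between the tips of the shut fingers; the grasp point (between the pads) lies 19 mm behind it; z points along the fingers, y is the line along which they close (so a half turn about z gives the same grasp; the last joint's range is limited). The gripper opens to 87 mm and grips with 3 to 60 N. Pads are 19 mm wide; open, the fingers measure 117 mm over their backs; the gripper's body (75 mm by 190 mm) begins 51 mm behind the grasp point.
Start: joints at [-1.044, 0.385, 0.008, 0, -1.194, -0.259], TCP at [0.165, -0.603, 0.223] pointing down, gripper open.
Joint ranges: [-3.14, 3.14], [-1.21, 2.06], [-1.07, 1.41], [-3.16, 2.05], [-2.99, -0.16], [-3.1, 3.1]. Speed limits (rad/s): [2.79, 2.79, 3.14, 3.14, 3.14, 3.14].

## Interface

Orientations are given as a rotation vector (axis times angle).
In Python, from plant import robot, vision, job gives the robot as it stands.
- The arm moves only by the shell command python3 -m handwheel 'ROWS' [FORCE]. ROWS is JSON, a list of rows, each a list of 7 numbers: the shift along the world's x, y, z in cm, then the turn, a rotation vector about the world's x, y, z in rad, then the opening, from 0 (shut) to 1 (fully open). A call has 1 to 12 rows; each row is the pose to reach, as a shift and turn from the pose commanded when the call began; what a row does not reach only later rows make up. A row lasts 1/10 s, in which the tool goes at most 50 mm and 8.59 degrees, less where a joint would pass 70% of its speed; a pose out of reach is approached as far as the arm can. A call with a gripper value outside its range is refused whole. The fingers move at their own pace and stop on an object; FORCE is the grip in N (left out, the last holds). Time passes only in rows, so rows that repeat a pose let the fingers close. It gives the time, the measured TCP pose, the force, the opening and the grip force at its end, in the units of the state.
- robot.state(): the state, without advancing time (a new reading comes with each control period).
- vision.camera(name): name is "side" or "top"; returns the picture (400x640x3 uint8, red, green, blue); there is no depth.
- vision.camera_model(name): a dict with "K" (3x3 intrinsics, pixels), "distortion" ([k1, k2, p1, p2, k3] as OpenCV has them; the pictures are not rectified), "eye" and "orientation" of the camera in the world. Camera axes: x right, y up, looking along -z (the intrinsics and any distortion apply to the point x, -y, -z); pixel columns grow to the right and rows downward; lengths in m; the calibration is good to about 2 mm. A picture is of the moment at which its call begins. camera_model takes no time and is no camera call.
- job.finish_job(): hands the job in; it is judged then, once.
The state is a dict: "clock": time; "joint_positions": joint angles; "qvel": joint speeds; "tau": joint torques, N m; "ee_pos": TCP position; "orientation": TCP orientation; "ft_force": force on the tool from outside, world axes, zero at the start; "ft_torque": the same for the moment, N m; "width": finger opening in m; "grip_force": force on a finger pad.
Only numpy, scipy, OpenCV 4.12 (cv2) and the standard library are available. Lean on these libraries where they do the work, as an engineer would, in place of code of your own. Each camera call takes 0.05 s, during which the arm holds its last target. There are 200 camera calls.

## Working session

There is one attempt and no reset: what is moved stays moved. The work goes in short steps, Python scripts to look and compute and a shell command to move; the robot and the scene stay as the last step left them, time stands still between calls to the robot, and variables do not carry over. Pictures are saved under pics/ and viewed, at most 14 in all, crops included, and the job is handed in when it is done.

```bash
ls; mkdir -p pics
python3 - <<'E'
from plant import robot, vision, job
import cv2
for n in("top","side"):
    im=vision.camera(n); cv2.imwrite(f"pics/{n}0.png",im[:,:,::-1])
    m=vision.camera_model(n); print(n,m)
s=robot.state(); print(s)
E
```

```text
pics
top {'K': array([[409.55210041,   0.        , 314.80384733],
       [  0.        , 409.55210041, 205.14171105],
       [  0.        ,   0.        ,   1.        ]]), 'distortion': array([-0.0234185,  0.       ,  0.       ,  0.       ,  0.       ]), 'eye': array([ 0.38841936, -0.15279226,  1.76255459]), 'orientation': array([ 0.04490569, -0.03397941, -1.56913352])}
side {'K': array([[382.95483232,   0.        , 316.96946807],
       [  0.        , 382.95483232, 206.50051711],
       [  0.        ,   0.        ,   1.        ]]), 'distortion': array([0.0311012, 0.       , 0.       , 0.       , 0.       ]), 'eye': array([-0.22769955, -1.18916628,  0.60584576]), 'orientation': array([ 1.11635304, -0.32924371, -0.54499699])}
{'clock': 0.1, 'joint_positions': array([-1.04440026e+00,  3.85465861e-01,  6.73748252e-03, -4.07505767e-04,
       -1.19401671e+00, -2.58580138e-01]), 'qvel': array([ 0.00042899, -0.0024539 ,  0.00212678,  0.00179897,  0.00101069,
       -0.00116455]), 'tau': array([-3.32304262e-04, -3.91687846e+01,  1.87936234e+01,  4.23191339e+00,
        1.34758162e-02, -7.11457619e-05]), 'ee_pos': array([ 0.16523752, -0.60218889,  0.22157162]), 'orientation': array([ 4.19141221e-01, -3.11310640e+00, -3.05553575e-03]), 'ft_force': array([-0.2113773 , -0.08981256,  0.652282  ]), 'ft_torque': array([ 0.02431417, -0.03660542, -0.01162841]), 'grip_force': 0.0, 'width': 0.08710427632929274}
```

View pics/top0.png

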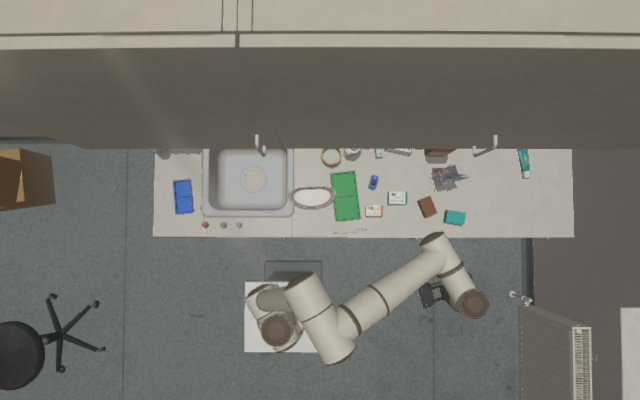

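View pics/side0.png

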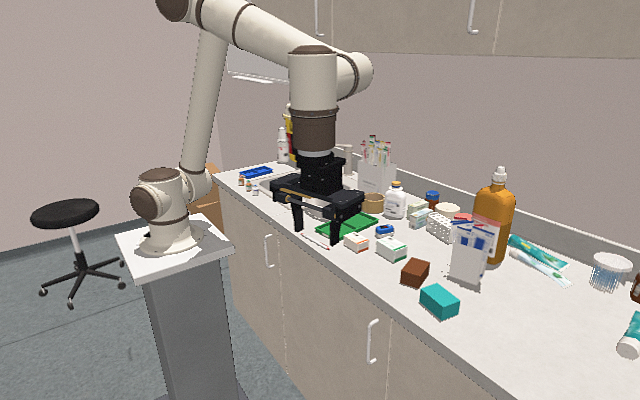

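The top view shows, left to right: blue tray (183,197), three vials (206–239,225), dish (313,197), green tray (345,196), orange box (374,211), oximeter (374,182), green box (397,198), and the brown and turquoise decoys (428,207), (455,218). Next I'll zoom in and measure.

```bash
cat > h.py <<'E'
import cv2, numpy as np
from scipy.spatial.transform import Rotation as R
from plant import robot, vision
M={n:vision.camera_model(n) for n in("top","side")}
def ray(n,uv):
    m=M[n]; p=cv2.undistortPoints(np.array(uv,float).reshape(-1,1,2),m["K"],m["distortion"]).reshape(-1,2)
    d=np.c_[p[:,0],-p[:,1],-np.ones(len(p))]
    return m["eye"],R.from_rotvec(m["orientation"]).apply(d)
def plane(n,uv,z):
    e,d=ray(n,uv); return e+d*((z-e[2])/d[:,2])[:,None]
def proj(n,P):
    m=M[n]; c=R.from_rotvec(m["orientation"]).inv().apply(np.atleast_2d(P)-m["eye"]); c=c*[1,-1,-1]
    return cv2.projectPoints(c.reshape(-1,1,3),np.zeros(3),np.zeros(3),m["K"],m["distortion"])[0].reshape(-1,2)
def snap(n,f=None,crop=None,k=4):
    im=np.ascontiguousarray(vision.camera(n)[:,:,::-1])
    if f: save(im,f,crop,k)
    return im
def save(im,f,crop=None,k=4):
    o=im if crop is None else im[crop[1]:crop[3],crop[0]:crop[2]]
    cv2.imwrite("pics/"+f,cv2.resize(o,None,fx=k,fy=k,interpolation=cv2.INTER_CUBIC) if k!=1 else o)
def tcp(): # gripper closing-line angle in world xy
    s=robot.state(); return s["ee_pos"],R.from_rotvec(s["orientation"]).as_matrix()
E
python3 - <<'E'
from h import *
a=cv2.imread("pics/top0.png")
A=a[140:240,150:310];B=a[140:240,300:460]
cv2.imwrite("pics/c0.png",np.vstack([cv2.resize(x,None,fx=5,fy=3,interpolation=cv2.INTER_CUBIC) if 0 else cv2.resize(x,(480*800//480,300*1),interpolation=cv2.INTER_CUBIC) for x in(A,B)]) if 0 else np.vstack([cv2.resize(x,(480,300),interpolation=cv2.INTER_CUBIC) for x in(A,B)]))
h=cv2.cvtColor(a,cv2.COLOR_BGR2HSV)
roi=np.zeros(h.shape[:2],np.uint8);roi[148:236,153:480]=1
for name,lo,hi,z in [("blue",(100,90,40),(130,255,255),.018),("green",(45,80,30),(85,255,255),.015),("amb/red",(0,90,30),(18,255,255),.03),("turq",(86,100,40),(99,255,255),.04)]:
    m=cv2.inRange(h,lo,hi)*roi
    n,l,st,c=cv2.connectedComponentsWithStats(m,connectivity=8)
    for i in range(1,n):
        if st[i,4]<3: continue
        r=cv2.minAreaRect(np.argwhere(l==i)[:,::-1].astype(np.float32))
        print(name,st[i,4],c[i].round(1),"rect",np.round(r[0],1),np.round(r[1],1),round(r[2]),plane("top",[c[i]],z)[0].round(3))
E
```

```text
blue 58 [373.3 182. ] rect [373.3 181.8] [ 6.3 12.6] 14 [ 0.575 -0.391  0.018]
blue 575 [182.6 196.3] rect [182.6 196.2] [33.  17.5] 85 [0.513 0.427 0.018]
green 1121 [345.2 195.9] rect [344.9 195.7] [47.6 24.3] 83 [ 0.516 -0.27   0.015]
green 10 [406.  197.5] rect [406.  197.5] [9. 0.] -90 [ 0.509 -0.53   0.015]
amb/red 5 [354.  148.4] rect [354.  148.5] [1. 2.] 90 [ 0.718 -0.308  0.03 ]
amb/red 86 [437.6 150.1] rect [439.5 151.5] [ 5. 29.] 90 [ 0.711 -0.664  0.03 ]
amb/red 3 [373.7 181.3] rect [373.8 181.3] [1.4 0.7] 45 [ 0.577 -0.39   0.03 ]
amb/red 207 [427.5 206.3] rect [427.5 206.4] [17.5 12. ] 67 [ 0.471 -0.618  0.03 ]
amb/red 17 [381.4 210.3] rect [381.5 210.5] [9. 1.] 90 [ 0.454 -0.423  0.03 ]
amb/red 9 [204.3 224.4] rect [204.3 224.8] [2.7 4.1] 76 [0.393 0.328 0.03 ]
turq 211 [455. 217.] rect [455.1 217.1] [17.9 11.7] 9 [ 0.426 -0.731  0.04 ]
```

View pics/c0.png

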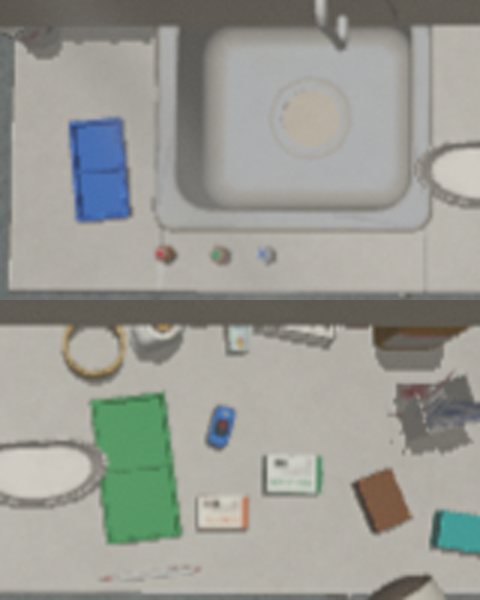

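The zoomed crop shows the vials left to right as red, green, white (c. (205,225), (223,225), (239,225) in the full frame). The trays, dish, boxes and oximeter are all unobstructed. I'll do one finer measurement of everything.

```bash
cat > m.py <<'E'
from h import *
a=cv2.imread("pics/top0.png"); h=cv2.cvtColor(a,cv2.COLOR_BGR2HSV)
def comp(m,x0,y0,x1,y1):
    w=np.zeros_like(m,np.float32); w[y0:y1,x0:x1]=m[y0:y1,x0:x1]>0
    p=np.argwhere(w)[:,::-1].astype(np.float32); return p
def rect(name,p,z):
    c=p.mean(0); r=cv2.boxPoints(cv2.minAreaRect(p)); W=plane("top",r,z)[:,:2]
    cw=plane("top",[c],z)[0,:2]; P=plane("top",p,z)[:,:2]-cw
    l,v=np.linalg.eigh(P.T@P/len(P)); ax=v[:,1]
    print(name,"n",len(p),"mean",cw.round(4),"rectmid",W.mean(0).round(4),"long-axis deg",round(np.degrees(np.arctan2(ax[1],ax[0]))%180,1),"size",np.sqrt(12*l).round(3))
S=h[...,1].astype(int);V=h[...,2].astype(int)
bg=np.median(a[218:222,245:330].reshape(-1,3),0); print("bg",bg)
d=np.abs(a.astype(int)-bg).max(2)
for n,x0,x1 in(("red",197,213),("green",215,230),("white",231,247)):
    p=comp((d>25).astype(np.uint8),x0,217,x1,232); rect(n,p,.03)
rect("vtray",comp(cv2.inRange(h,(100,90,40),(130,255,255)),165,170,200,220),.014)
rect("btray",comp(cv2.inRange(h,(45,80,30),(85,255,255)),325,165,365,225),.012)
rect("oxi",comp(((d>40)).astype(np.uint8),366,172,382,192),.025)
for n,b in(("orange",(362,202,388,221)),("green_box",(384,187,412,209))):
    # white top (brighter than bench) + coloured end
    m=((a.min(2)>225)|((S>60)&(V>120))).astype(np.uint8); m=cv2.morphologyEx(m,cv2.MORPH_CLOSE,np.ones((5,5)))
    p=comp(m,*b); rect(n,p,.032 if n=="orange" else .04)
m=(d>40).astype(np.uint8); rect("dish",comp(m,290,183,332,212),.03)
for y in(190,197,205): print(y,a[y,386:412].min(1))
print(a[211,362:388].min(1)); print(a[197,288:336].min(1))
E
python3 m.py
```

```text
bg [172. 180. 183.]
red n 51 mean [0.3969 0.3233] rectmid [0.4045 0.3155] long-axis deg 145.5 size [0.03  0.048]
green n 56 mean [0.4003 0.2488] rectmid [0.4014 0.2526] long-axis deg 17.0 size [0.039 0.057]
white n 46 mean [0.4035 0.1816] rectmid [0.4015 0.1825] long-axis deg 7.8 size [0.044 0.057]
vtray n 575 mean [0.5137 0.4281] rectmid [0.5142 0.4278] long-axis deg 6.4 size [0.075 0.142]
btray n 1121 mean [ 0.5163 -0.2705] rectmid [ 0.5172 -0.2695] long-axis deg 6.2 size [0.101 0.207]
oxi n 112 mean [ 0.5749 -0.3882] rectmid [ 0.5747 -0.3883] long-axis deg 163.3 size [0.033 0.061]
orange n 34 mean [ 0.4509 -0.4181] rectmid [ 0.4531 -0.4099] long-axis deg 164.1 size [0.023 0.041]
green_box n 11 mean [ 0.5056 -0.525 ] rectmid [ 0.5056 -0.525 ] long-axis deg 179.4 size [0.    0.046]
dish n 221 mean [ 0.5111 -0.1223] rectmid [ 0.5087 -0.128 ] long-axis deg 98.1 size [0.116 0.206]
190 [169 169 168 169 170 169 169 171 171 172 169 169 169 170 170 170 170 170
 170 169 169 169 168 169 169 169]
197 [166 120  97 183 198 198 197 194 188 186 183 181 179 181 184 183 182 185
 192 142  82 131 165 169 168 168]
205 [168 148 140 139 139 140 139 139 140 141 142 141 140 140 140 140 140 141
 141 142 162 168 169 168 167 168]
[172 170 168 134 182 196 194 191 191 191 190 186 185 186 186 184 185 187
 156 100 114 161 172 170 168 169]
[136 148 134 124 126 139 172 188 192 192 192 192 194 194 194 194 194 194
 194 194 195 195 195 194 193 193 193 192 193 194 193 193 193 194 194 193
 191 191 191 192 191 181 148 129 131 137 128 104]
```

```bash
cat > m2.py <<'E'
from m import *
print("----")
for n,x0,x1 in(("red",199,211),("green",217,230),("white",232,246)):
    w=np.zeros(d.shape); sub=np.clip(S[219:231,x0:x1]-45,0,None).astype(float)
    if n=="red": pass
    yy,xx=np.mgrid[219:231,x0:x1]; c=np.array([(xx*sub).sum(),(yy*sub).sum()])/sub.sum()
    print(n,c.round(2),plane("top",[c],.04)[0].round(4), S[219:231,x0:x1].max())
for n,b,z in(("orange",(362,200,388,221),.032),("green_box",(384,184,412,209),.04)):
    m=((d>9)).astype(np.uint8); m[cv2.cvtColor(a,cv2.COLOR_BGR2GRAY)<168]*=1
    m=cv2.morphologyEx(m,cv2.MORPH_CLOSE,np.ones((5,5))); p=comp(m,*b)
    p=np.array([q for q in p]); rect(n+" whole",p,z/2)
    m2=((a.min(2)>178)).astype(np.uint8); p=comp(cv2.morphologyEx(m2,cv2.MORPH_CLOSE,np.ones((5,5))),*b); rect(n+" white part",p,z)
m=((a.min(2)>186)).astype(np.uint8); rect("dish inner",comp(m,288,184,336,212),.004)
E
python3 m2.py | sed '1,/----/d'
python3 - <<'E'
import cv2
a=cv2.imread("pics/top0.png");s=cv2.imread("pics/side0.png")
cv2.imwrite("pics/c1.png",cv2.resize(a[168:228,358:418],None,fx=9,fy=9,interpolation=cv2.INTER_NEAREST))
E
```

```text
red [204.32 224.14] [0.3943 0.3251 0.04  ] 139
green [222.39 224.65] [0.3923 0.2485 0.04  ] 78
white [236.91 224.28] [0.3939 0.1872 0.04  ] 89
orange whole n 290 mean [ 0.4525 -0.3888] rectmid [ 0.4622 -0.3953] long-axis deg 98.8 size [0.057 0.098]
orange white part n 118 mean [ 0.4548 -0.3868] rectmid [ 0.4573 -0.3846] long-axis deg 101.8 size [0.039 0.061]
green_box whole n 307 mean [ 0.5057 -0.4897] rectmid [ 0.5069 -0.4845] long-axis deg 90.9 size [0.062 0.091]
green_box white part n 194 mean [ 0.5113 -0.4855] rectmid [ 0.5098 -0.4849] long-axis deg 88.2 size [0.051 0.068]
dish inner n 415 mean [ 0.5134 -0.1276] rectmid [ 0.5119 -0.1262] long-axis deg 92.5 size [0.057 0.129]
```

View pics/c1.png

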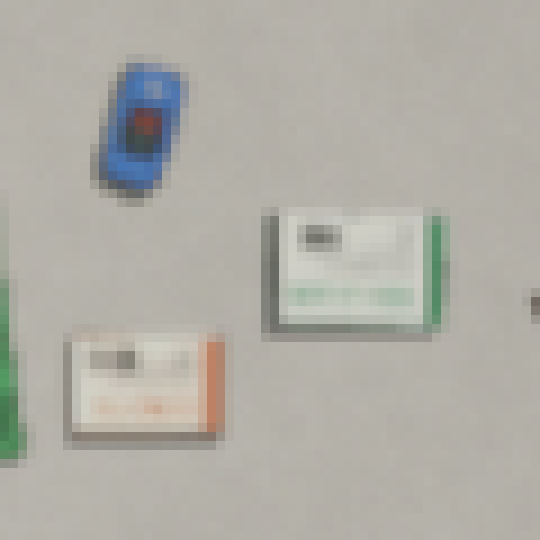

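The crop shows the orange box top centred at full-frame (373.8,210.2), the green box top at (397.5,197.3), and the oximeter blue side up at about (373.3,182). All are nearly axis-aligned. Moving now, towards the red vial with the fingers turned to close along x.

```bash
python3 -m handwheel '[[28,35,2,0,0,1.304,1],[28,35,2,0,0,1.304,1],[28,35,2,0,0,1.304,1],[28,35,2,0,0,1.304,1],[28,35,2,0,0,1.304,1],[28,35,2,0,0,1.304,1],[28,35,2,0,0,1.304,1],[28,35,2,0,0,1.304,1],[28,35,2,0,0,1.304,1],[28,35,2,0,0,1.304,1],[28,35,2,0,0,1.304,1]]' 15
python3 - <<'E'
from h import *
print(plane("top",[[373.8,210.2]],.032),plane("top",[[397.5,197.3]],.04),plane("top",[[204.5,224.2],[222.8,224.3]],.04)); p,r=tcp();print(p,r[:,1],r[:,2],robot.state()["joint_positions"])
E
```

```text
clock: 1.2
ee_pos: [0.4457, -0.2516, 0.2421]
orientation: [2.224, -2.218, -0.002]
ft_force: [-0.8, -0.6, -0.1]
width: 0.0867
grip_force: 0.0
[[ 0.45428703 -0.39004934  0.032     ]] [[ 0.5084836  -0.48914861  0.04      ]] [[0.3940214  0.32427684 0.04      ]
 [0.39375424 0.24678105 0.04      ]]
[ 0.44570277 -0.25161964  0.24210413] [-0.99999491 -0.0030001   0.00108367] [-1.08488024e-03  4.02669067e-04 -9.99999330e-01] [-1.96531858e-01  1.77480635e-01 -2.32255064e-01 -1.99496336e-04
 -1.16220326e+00  1.99611112e-01]
```

```bash
python3 -m handwheel '[[-5.2,57.6,-12,0,0,0,0.6],[-5.2,57.6,-12,0,0,0,0.6],[-5.2,57.6,-12,0,0,0,0.6],[-5.2,57.6,-12,0,0,0,0.6],[-5.2,57.6,-12,0,0,0,0.6],[-5.2,57.6,-12,0,0,0,0.6],[-5.2,57.6,-12,0,0,0,0.6],[-5.2,57.6,-12,0,0,0,0.6],[-5.2,57.6,-12,0,0,0,0.6],[-5.2,57.6,-12,0,0,0,0.6],[-5.2,57.6,-12,0,0,0,0.6],[-5.2,57.6,-12,0,0,0,0.6]]'
python3 -m handwheel '[[0,0,0,0,0,0,0.6],[0,0,0,0,0,0,0.6],[0,0,0,0,0,0,0.6]]'
python3 - <<'E'
from h import *
snap("side","s1.png",(200,140,360,240),5)
p,r=tcp();print(p,r[:,1],robot.state()["joint_positions"]); print(proj("side",[p,[.394,.325,0],[.394,.325,.046],[.394,.247,.0]]))
E
```

```text
clock: 2.4
ee_pos: [0.3936, 0.3242, 0.1219]
orientation: [2.22, -2.222, 0.0]
ft_force: [1.0, -1.4, -0.3]
width: 0.0521
grip_force: 0.0
clock: 2.7
ee_pos: [0.3937, 0.3216, 0.1224]
orientation: [2.219, -2.222, 0.0]
ft_force: [0.4, -0.9, 0.1]
width: 0.0522
grip_force: 0.0
[0.39378521 0.32162474 0.12270117] [-9.99998892e-01  1.47325281e-03  2.14276356e-04] [ 1.00456831e+00  2.89262062e-01 -4.14252362e-01 -3.88646793e-05
 -8.67635474e-01 -1.00601640e+00]
[[239.36068902 157.86803146]
 [241.93242785 184.21681283]
 [240.88699594 174.45654302]
 [249.53853449 189.38387461]]
```

View pics/s1.png

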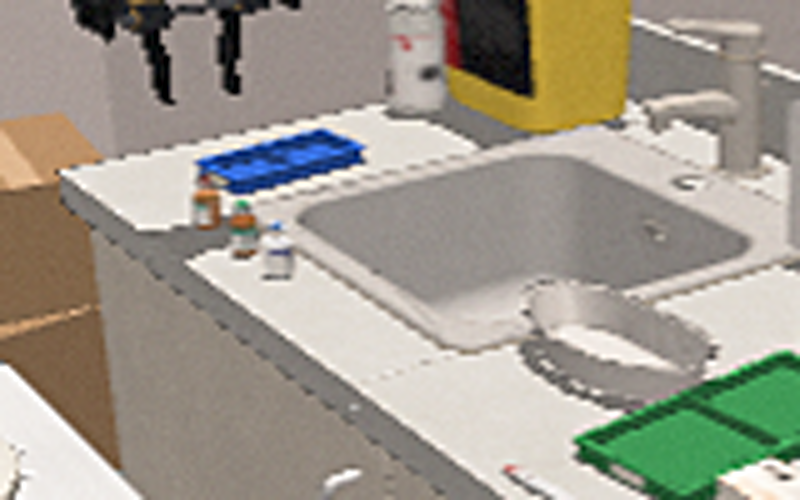

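The side view shows the open fingers well above the red vial (base at (241,186), as predicted). The vials stand clear of the tray. Descending to grasp.

```bash
python3 -m handwheel '[[0,0.2,-4,0,0,0,0.6],[0,0.2,-8,0,0,0,0.6],[0,0.2,-9.5,0,0,0,0.6],[0,0.2,-10.5,0,0,0,0.6],[0,0.2,-11,0,0,0,0.6],[0,0.2,-11,0,0,0,0.6],[0,0.2,-11,0,0,0,0.3],[0,0.2,-11,0,0,0,0.2],[0,0.2,-11,0,0,0,0.1],[0,0.2,-11,0,0,0,0.1],[0,0.2,-11,0,0,0,0.1]]' 12
python3 -m handwheel '[[0,0,1,0,0,0,0.1],[0,0,3,0,0,0,0.1],[0,0,6,0,0,0,0.1],[0,0,8,0,0,0,0.1],[0,0,8,0,0,0,0.1],[0,0,8,0,0,0,0.1]]'
python3 - <<'E'
from h import *
snap("side","s2.png",(200,140,300,220),6)
E
```

```text
clock: 3.85
ee_pos: [0.3935, 0.3255, 0.0128]
orientation: [-2.222, 2.22, 0.0]
ft_force: [0.2, 0.8, 0.9]
width: 0.0231
grip_force: 12.0
clock: 4.45
ee_pos: [0.3933, 0.3253, 0.0932]
orientation: [-2.222, 2.22, 0.001]
ft_force: [-0.3, -0.2, -0.3]
width: 0.023
grip_force: 12.0
```

View pics/s2.png

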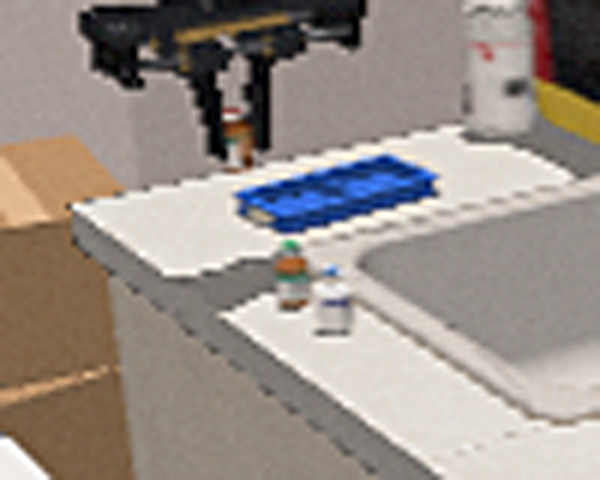

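The red vial is held upright between the fingers at about (239,164). Carrying it to the far bay.

```bash
python3 -m handwheel '[[5,3.5,0,0,0,0.05,0.1],[9,6.3,0,0,0,0.11,0.1],[12,8.5,0,0,0,0.11,0.1],[14.5,10.1,0,0,0,0.11,0.1],[15.4,10.7,0,0,0,0.11,0.1],[15.4,10.7,0,0,0,0.11,0.1],[15.4,10.7,-2,0,0,0.11,0.1],[15.4,10.7,-4,0,0,0.11,0.1]]'
python3 -m handwheel '[[0,0,-1.5,0,0,0,0.1],[0,0,-2.5,0,0,0,0.1],[0,0,-3.2,0,0,0,0.1],[0,0,-3.5,0,0,0,0.1],[0,0,-3.5,0,0,0,0.1],[0,0,-3.5,0,0,0,0.1]]'
```

```text
clock: 5.3
ee_pos: [0.5465, 0.4317, 0.0517]
orientation: [2.34, -2.094, -0.001]
ft_force: [0.5, -0.3, -0.2]
width: 0.0233
grip_force: 12.0
clock: 5.9
ee_pos: [0.5478, 0.4327, 0.0184]
orientation: [-2.34, 2.094, -0.0]
ft_force: [-0.1, 0.2, -0.4]
width: 0.0234
grip_force: 12.0
```

```bash
python3 -m handwheel '[[0,0,-0.1,0,0,0,0.1],[0,0,-0.15,0,0,0,0.1],[0,0,-0.15,0,0,0,0.3],[0,0,-0.15,0,0,0,0.36],[0,0,-0.15,0,0,0,0.36],[0,0,-0.15,0,0,0,0.36],[0,0,-0.15,0,0,0,0.36],[0,0,1,0,0,0,0.36],[0,0,4,0,0,0,0.36],[0,0,8,0,0,0,0.6],[0,0,10,0,0,0,0.6],[0,0,10,0,0,0,0.6]]'
python3 - <<'E'
from h import *
snap("side","s3.png",(200,140,300,220),6)
E
```

```text
clock: 7.1
ee_pos: [0.5494, 0.4342, 0.1235]
orientation: [-2.335, 2.087, -0.001]
ft_force: [0.1, -0.5, -0.0]
width: 0.0471
grip_force: 0.0
```

View pics/s3.png

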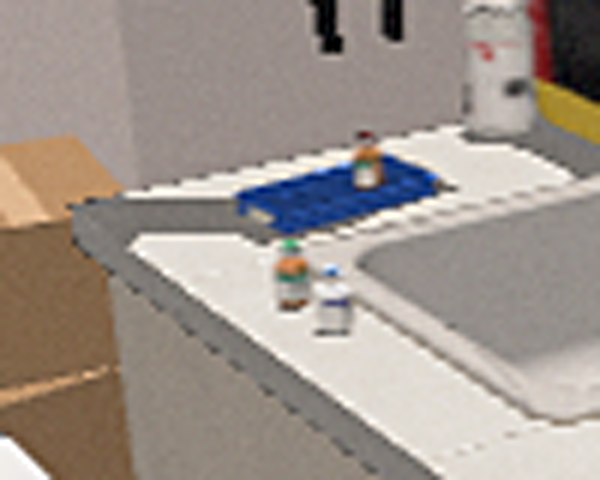

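Red vial stands upright in the far bay (at (261,167)). Now the green vial.

```bash
python3 -m handwheel '[[-4,-5,0,0,0,-0.06,0.6],[-8,-9.5,0,0,0,-0.11,0.6],[-12,-14,0,0,0,-0.11,0.6],[-14.5,-17.2,-1,0,0,-0.11,0.6],[-15.4,-18.4,-2,0,0,-0.11,0.6],[-15.4,-18.4,-3,0,0,-0.11,0.6],[-15.4,-18.4,-3,0,0,-0.11,0.6]]'
python3 -m handwheel '[[0,0,-3,0,0,0,0.6],[0,0,-5.5,0,0,0,0.6],[0,0,-6.8,0,0,0,0.6],[0,0,-7.3,0,0,0,0.6],[0,0,-7.3,0,0,0,0.6],[0,0,-7.3,0,0,0,0.3],[0,0,-7.3,0,0,0,0.2],[0,0,-7.3,0,0,0,0.1],[0,0,-7.3,0,0,0,0.1],[0,0,-7.3,0,0,0,0.1]]' 12
python3 -m handwheel '[[0,0,1,0,0,0,0.1],[0,0,3,0,0,0,0.1],[0,0,6,0,0,0,0.1],[0,0,8,0,0,0,0.1],[0,0,8,0,0,0,0.1],[0,0,8,0,0,0,0.1]]'
```

```text
clock: 7.85
ee_pos: [0.3923, 0.2469, 0.0864]
orientation: [2.22, -2.218, 0.0]
ft_force: [1.0, 1.2, -0.9]
width: 0.0522
grip_force: 0.0
clock: 8.85
ee_pos: [0.3936, 0.2485, 0.015]
orientation: [-2.222, 2.22, 0.0]
ft_force: [0.1, -0.7, 2.0]
width: 0.0236
grip_force: 12.0
clock: 9.45
ee_pos: [0.3933, 0.2483, 0.0952]
orientation: [-2.221, 2.22, 0.001]
ft_force: [0.4, 0.1, -2.0]
width: 0.0232
grip_force: 12.0
```

```bash
python3 -m handwheel '[[2.5,5,0,0,0,0.05,0.1],[5,9.5,0,0,0,0.11,0.1],[7,14,0,0,0,0.11,0.1],[8.4,16.8,0,0,0,0.11,0.1],[8.7,17.6,0,0,0,0.11,0.1],[8.7,17.6,0,0,0,0.11,0.1],[8.7,17.6,-2,0,0,0.11,0.1],[8.7,17.6,-4,0,0,0.11,0.1]]'
python3 -m handwheel '[[0,0,-1.5,0,0,0,0.1],[0,0,-2.5,0,0,0,0.1],[0,0,-3.2,0,0,0,0.1],[0,0,-3.5,0,0,0,0.1],[0,0,-3.5,0,0,0,0.1],[0,0,-3.5,0,0,0,0.1]]'
```

```text
clock: 10.25
ee_pos: [0.4795, 0.4227, 0.0541]
orientation: [2.34, -2.095, -0.001]
ft_force: [0.3, 0.1, -0.0]
width: 0.0231
grip_force: 12.0
clock: 10.85
ee_pos: [0.4807, 0.4246, 0.0202]
orientation: [-2.34, 2.094, 0.0]
ft_force: [-0.0, -1.1, 0.5]
width: 0.0234
grip_force: 12.0
```

```bash
python3 -m handwheel '[[0,0,-0.1,0,0,0,0.1],[0,0,-0.15,0,0,0,0.1],[0,0,-0.15,0,0,0,0.3],[0,0,-0.15,0,0,0,0.36],[0,0,-0.15,0,0,0,0.36],[0,0,-0.15,0,0,0,0.36],[0,0,-0.15,0,0,0,0.36],[0,0,1,0,0,0,0.36],[0,0,4,0,0,0,0.36],[0,0,8,0,0,0,0.6],[0,0,13,0,0,0,0.9],[0,0,15,0,0,0,0.9]]'
python3 - <<'E'
from h import *
snap("side","s4.png",(200,140,300,220),6)
E
```

```text
clock: 12.05
ee_pos: [0.4824, 0.4261, 0.1765]
orientation: [-2.335, 2.087, -0.001]
ft_force: [-0.1, 0.8, -0.6]
width: 0.0479
grip_force: 0.0
```

View pics/s4.png

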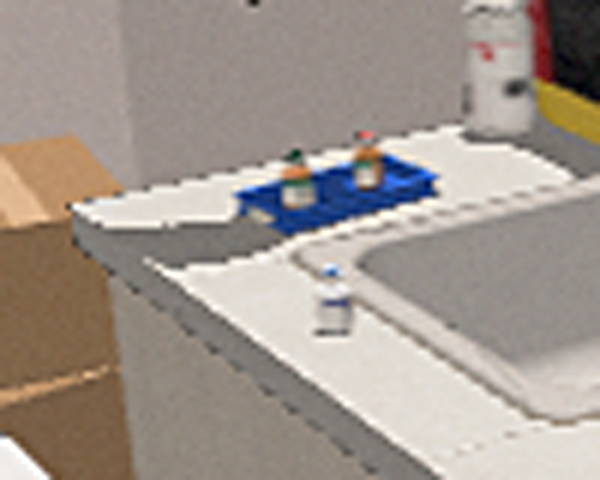

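Both amber vials stand in their bays at (249,170) and (261,168), and the white vial is untouched. Now to the orange box.

```bash
python3 -m handwheel '[[0,-5,0,0,0,-0.11,1],[-1,-10,0,0,0,-0.11,1],[-1,-15,0,0,0,-0.11,1],[-1,-20,0,0,0,-0.11,1],[-1,-25,0,0,0,-0.11,1],[-2,-30,0,0,0,-0.11,1],[-2,-35,0,0,0,-0.11,1],[-2,-40,0,0,0,-0.11,1],[-2,-45,0,0,0,-0.11,1],[-2,-50,0,0,0,-0.11,1],[-2.7,-55,0,0,0,-0.11,1],[-2.7,-60,0,0,0,-0.11,1]]'
python3 -m handwheel '[[0,-5,0,0,0,0,1],[0,-10,0,0,0,0,1],[0,-15,-2,0,0,0,1],[0,-19,-4,0,0,0,1],[0,-21.4,-6,0,0,0,1],[0,-21.4,-8,0,0,0,1],[0,-21.4,-8,0,0,0,1],[0,-21.4,-8,0,0,0,1]]'
```

```text
clock: 13.3
ee_pos: [0.4524, -0.1752, 0.1704]
orientation: [-2.222, 2.22, -0.001]
ft_force: [1.8, 0.9, 0.3]
width: 0.0868
grip_force: 0.0
clock: 14.1
ee_pos: [0.4534, -0.3874, 0.0901]
orientation: [2.223, -2.22, 0.0]
ft_force: [-0.5, -0.6, -0.2]
width: 0.0867
grip_force: 0.0
```

```bash
python3 -m handwheel '[[0,-0.2,-3,0,0,0,1],[0,-0.2,-6,0,0,0,1],[0,-0.2,-7.5,0,0,0,1],[0,-0.2,-8,0,0,0,1],[0,-0.2,-8,0,0,0,1],[0,-0.2,-8,0,0,0,0.6],[0,-0.2,-8,0,0,0,0.5],[0,-0.2,-8,0,0,0,0.35],[0,-0.2,-8,0,0,0,0.35],[0,-0.2,-8,0,0,0,0.35]]' 20
python3 -m handwheel '[[0,0,1,0,0,0,0.35],[0,0,3,0,0,0,0.35],[0,0,6,0,0,0,0.35],[0,0,6,0,0,0,0.35],[0,0,6,0,0,0,0.35]]'
python3 - <<'E'
from h import *
snap("side","s5.png",(280,180,440,280),5)
p,r=tcp();print(p,r[:,1])
E
```

```text
clock: 15.1
ee_pos: [0.4535, -0.3894, 0.0098]
orientation: [-2.222, 2.22, -0.001]
ft_force: [0.2, -0.0, -0.2]
width: 0.0551
grip_force: 0.0
clock: 15.6
ee_pos: [0.4538, -0.3895, 0.0708]
orientation: [-2.222, 2.22, -0.003]
ft_force: [-0.0, 0.3, -1.1]
width: 0.0446
grip_force: 20.0
[ 0.45304632 -0.38906636  0.06966912] [-9.99999862e-01 -5.23605626e-04  3.91184283e-05]
```

View pics/s5.png

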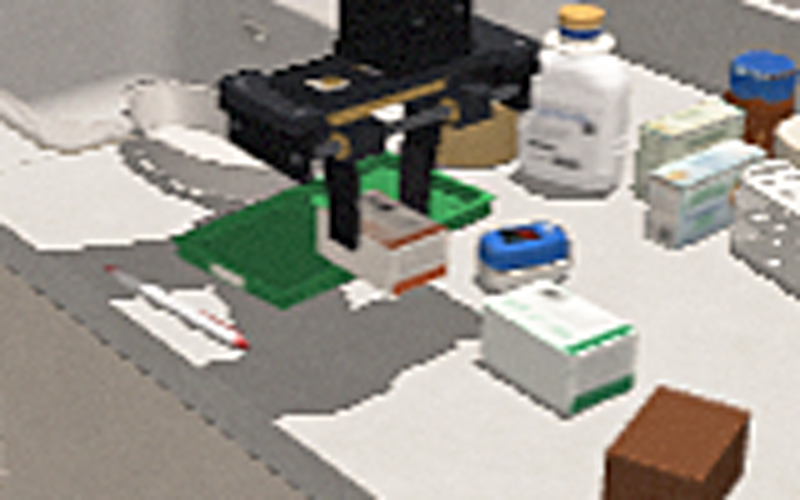

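The orange box is held level, with the fingertips about 13 mm above its underside. Carrying it to the near bay.

```bash
python3 -m handwheel '[[0.5,4,0,0,0,0.1,0.35],[0.9,8,0,0,0,0.108,0.35],[1.3,10.7,0,0,0,0.108,0.35],[1.3,11.5,0,0,0,0.108,0.35],[1.3,11.5,0,0,0,0.108,0.35],[1.3,11.5,-2,0,0,0.108,0.35],[1.3,11.5,-4,0,0,0.108,0.35],[1.3,11.5,-4.5,0,0,0.108,0.35],[1.3,11.5,-4.8,0,0,0.108,0.35],[1.3,11.5,-4.8,0,0,0.108,0.35]]'
python3 -m handwheel '[[0,0,-0.2,0,0,0,0.35],[0,0,-0.2,0,0,0,0.35]]'
python3 -m handwheel '[[0,0,-0.2,0,0,0,0.35],[0,0,-0.2,0,0,0,0.35]]'
```

```text
clock: 16.65
ee_pos: [0.4659, -0.2756, 0.0241]
orientation: [2.338, -2.096, -0.001]
ft_force: [-5.1, 3.7, 18.3]
width: 0.0447
grip_force: 20.0
clock: 16.85
ee_pos: [0.466, -0.2759, 0.0231]
orientation: [2.338, -2.095, 0.0]
ft_force: [-6.6, 3.1, 23.6]
width: 0.0452
grip_force: 20.0
clock: 17.05
ee_pos: [0.466, -0.2762, 0.0215]
orientation: [2.338, -2.095, 0.001]
ft_force: [-6.7, 1.9, 26.8]
width: 0.0446
grip_force: 20.0
```

Run:
```python
from h import *
snap("side","s6.png",(290,180,390,255),7)
```

```text
(no output)
```

View pics/s6.png

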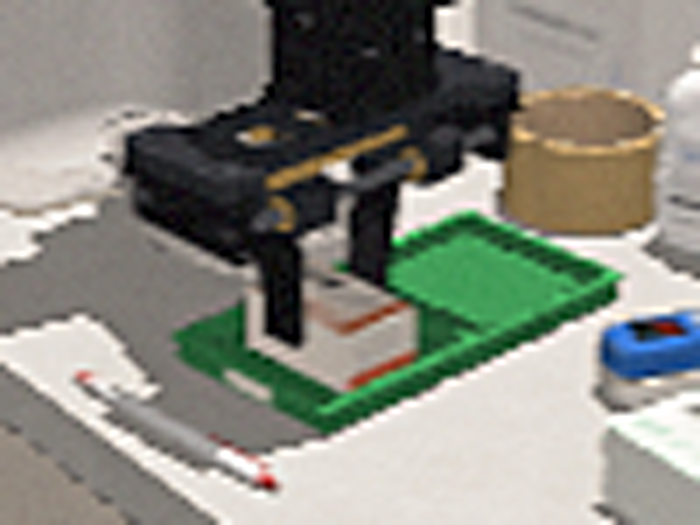

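The box sits wholly inside the near bay's walls (bottom corner at about (340,236)), so the contact force is the tray floor. Relieving, releasing and rising.

```bash
python3 -m handwheel '[[0,0,0.3,0,0,0,0.35],[0,0,0.3,0,0,0,0.35],[0,0,0.3,0,0,0,0.6],[0,0,0.3,0,0,0,0.65],[0,0,0.3,0,0,0,0.65],[0,0,0.3,0,0,0,0.65],[0,0,2,0,0,0,0.65],[0,0,6,0,0,0,0.8],[0,0,10,0,0,0,1],[0,0,10,0,0,0,1]]'
python3 - <<'E'
from h import *
print(tcp()[0]); P=[[.467,-.275,.004],[.467-.0225+.0038,-.275-.035-.002,.004],[.467-.0225+.0038,-.275-.035-.002,.036]]
print(proj("side",P))
im=snap("side","s7.png",(290,180,390,255),7); h=cv2.cvtColor(im,cv2.COLOR_BGR2HSV)
m=cv2.inRange(h[215:240,330:355],(3,110,100),(16,255,255)); q=np.argwhere(m)[:,::-1]+[330,215]; print(q.min(0),q.max(0),len(q))
E
```

```text
clock: 18.1
ee_pos: [0.4703, -0.2757, 0.1232]
orientation: [-2.338, 2.092, -0.018]
ft_force: [0.4, 0.0, 1.1]
width: 0.0729
grip_force: 0.0
[ 0.4702756  -0.2757432   0.12317168]
[[336.36351353 229.10597609]
 [338.64337843 234.90791034]
 [338.68573356 226.20976103]]
[338 223] [348 235] 27
```

The orange stripe's bottom corner is at (338,235), matching the prediction for lying on the tray floor. Now the green box.

```bash
python3 -m handwheel '[[1,-5,0,0,0,-0.06,1],[2,-10,0,0,0,-0.108,1],[3,-15,0,0,0,-0.108,1],[4,-19,-2,0,0,-0.108,1],[4.1,-21.4,-3,0,0,-0.108,1],[4.1,-21.4,-4,0,0,-0.108,1],[4.1,-21.4,-4,0,0,-0.108,1],[4.1,-21.4,-4,0,0,-0.108,1]]'
python3 -m handwheel '[[0,0,0,0,0,0,1],[0,0,0,0,0,0,1]]'
```

```text
clock: 18.95
ee_pos: [0.507, -0.4872, 0.0767]
orientation: [2.223, -2.219, -0.003]
ft_force: [0.6, 0.7, -0.7]
width: 0.0868
grip_force: 0.0
clock: 19.15
ee_pos: [0.5081, -0.4876, 0.0788]
orientation: [-2.224, 2.219, -0.003]
ft_force: [0.2, -0.6, -0.5]
width: 0.0869
grip_force: 0.0
```

```bash
python3 -m handwheel '[[0,-0.15,-2.5,0,0,0,1],[0,-0.15,-5,0,0,0,1],[0,-0.15,-6.2,0,0,0,1],[0,-0.15,-6.6,0,0,0,1],[0,-0.15,-6.6,0,0,0,1],[0,-0.15,-6.6,0,0,0,0.6],[0,-0.15,-6.6,0,0,0,0.5],[0,-0.15,-6.6,0,0,0,0.4],[0,-0.15,-6.6,0,0,0,0.4],[0,-0.15,-6.6,0,0,0,0.4],[0,-0.15,-6.6,0,0,0,0.4],[0,-0.15,-6.6,0,0,0,0.4]]' 25
python3 -m handwheel '[[0,0,0,0,0,0,0.4],[0,0,0,0,0,0,0.4],[0,0,1,0,0,0,0.4],[0,0,3,0,0,0,0.4],[0,0,6,0,0,0,0.4],[0,0,6,0,0,0,0.4],[0,0,6,0,0,0,0.4]]'
```

```text
clock: 20.35
ee_pos: [0.5075, -0.4899, 0.0118]
orientation: [2.223, -2.22, 0.0]
ft_force: [0.1, 0.1, 1.1]
width: 0.0519
grip_force: 24.8
clock: 21.05
ee_pos: [0.5078, -0.4899, 0.0726]
orientation: [-2.222, 2.22, -0.003]
ft_force: [-0.8, 0.4, -2.5]
width: 0.0519
grip_force: 24.8
```

Green box held firmly. Before lowering, I'm checking the clearance from the gripper body to the cup and bottle behind the tray.

Run:
```python
from h import *
# side: bottle base left/right edges & bottom (from s5 crop), cup base/rim (s6 crop)
f=lambda u,v,k,o:(o[0]+u/k,o[1]+v/k)
b=[f(520,178,5,(280,180)),f(570,195,5,(280,180)),f(622,185,5,(280,180))]
print("bottle base",plane("side",b,0).round(3))
c=[f(505,215,7,(290,180)),f(575,232,7,(290,180)),f(655,222,7,(290,180))]
print("cup base",plane("side",c,0).round(3))
for z in(0,.05,.08): print("cup rim top view z",z,plane("top",[[321,157],[331,167],[342,157]],z).round(3).tolist())
print("side rim",[plane("side",[f(520,125,7,(290,180)),f(585,148,7,(290,180)),f(665,125,7,(290,180))],z).round(3).tolist() for z in(.05,.07)])
```

```text
bottle base [[ 0.674 -0.288  0.   ]
 [ 0.683 -0.329  0.   ]
 [ 0.724 -0.34   0.   ]]
cup base [[ 0.638 -0.208  0.   ]
 [ 0.654 -0.247  0.   ]
 [ 0.696 -0.262  0.   ]]
cup rim top view z 0 [[0.686, -0.167, 0.0], [0.642, -0.21, 0.0], [0.686, -0.258, 0.0]]
cup rim top view z 0.05 [[0.678, -0.167, 0.05], [0.635, -0.209, 0.05], [0.678, -0.255, 0.05]]
cup rim top view z 0.08 [[0.673, -0.166, 0.08], [0.631, -0.208, 0.08], [0.673, -0.253, 0.08]]
side rim [[[0.647, -0.208, 0.05], [0.653, -0.252, 0.05], [0.707, -0.254, 0.05]], [[0.615, -0.244, 0.07], [0.622, -0.285, 0.07], [0.674, -0.288, 0.07]]]
```

The cup rim is about 50 mm high, below the gripper body, and the bottle clears by about 13 mm. I'll place the box 3 mm nearer than the bay centre.

```bash
python3 -m handwheel '[[1.5,5,0,0,0,0.06,0.4],[3,10,0,0,0,0.108,0.4],[4.2,15,0,0,0,0.108,0.4],[5.2,19.5,0,0,0,0.108,0.4],[5.5,21.8,0,0,0,0.108,0.4],[5.5,22.5,0,0,0,0.108,0.4],[5.5,22.5,0,0,0,0.108,0.4],[5.5,22.5,-2,0,0,0.108,0.4],[5.5,22.5,-4,0,0,0.108,0.4],[5.5,22.5,-4.8,0,0,0.108,0.4],[5.5,22.5,-4.8,0,0,0.108,0.4]]'
python3 -m handwheel '[[0,0,-0.4,0,0,0,0.4],[0,0,-0.6,0,0,0,0.4],[0,0,-0.7,0,0,0,0.4],[0,0,-0.7,0,0,0,0.4]]'
```

```text
clock: 22.15
ee_pos: [0.5609, -0.2659, 0.0218]
orientation: [2.336, -2.098, -0.005]
ft_force: [-1.0, 1.0, -1.3]
width: 0.0522
grip_force: 24.8
clock: 22.55
ee_pos: [0.5626, -0.2649, 0.0169]
orientation: [-2.339, 2.097, -0.001]
ft_force: [0.2, -0.6, -0.7]
width: 0.0518
grip_force: 24.8
```

```bash
python3 -m handwheel '[[0,0,-0.1,0,0,0,0.4],[0,0,-0.1,0,0,0,0.4],[0,0,-0.1,0,0,0,0.6],[0,0,-0.1,0,0,0,0.68],[0,0,-0.1,0,0,0,0.68],[0,0,-0.1,0,0,0,0.68],[0,0,2,0,0,0,0.68],[0,0,6,0,0,0,0.68],[0,0,11,0,0,0,0.75],[0,0,13,0,0,0,0.75],[0,0,13,0,0,0,0.75]]'
python3 - <<'E'
from h import *
snap("side","s8.png",(240,180,420,285),4.4)
print(tcp()[0])
E
```

```text
clock: 23.65
ee_pos: [0.5648, -0.2656, 0.1514]
orientation: [-2.337, 2.094, -0.013]
ft_force: [0.2, 0.3, -0.1]
width: 0.065
grip_force: 0.0
[ 0.5632691  -0.26495822  0.14863438]
```

View pics/s8.png

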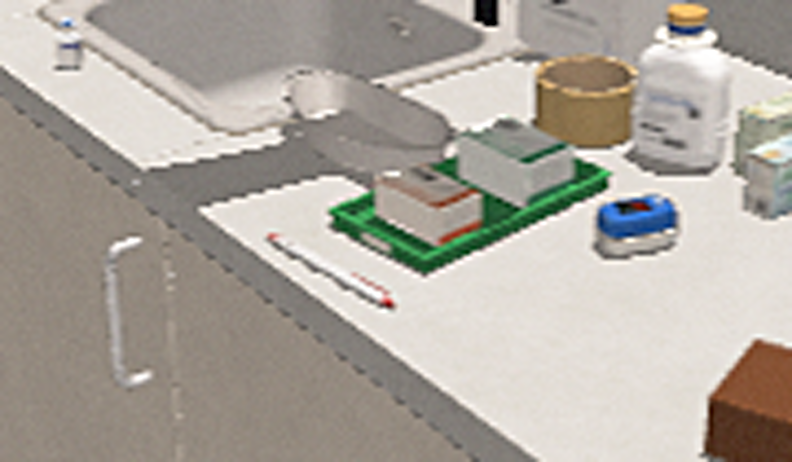

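Both boxes lie flat in their bays ((337,226) and (357,217) full frame). The oximeter is undisturbed at about (384,231). Next I'll measure the dish rim and the oximeter numerically while moving on.

```bash
python3 -m handwheel '[[0.2,-4,0,0,0,0.15,0.75],[0.6,-8,0,0,0,0.3,0.75],[1.2,-12.3,0,0,0,0.45,0.75],[1.2,-12.3,0,0,0,0.6,0.75],[1.2,-12.3,0,0,0,0.75,0.75],[1.2,-12.3,0,0,0,0.9,0.75],[1.2,-12.3,0,0,0,1.05,0.75],[1.2,-12.3,0,0,0,1.2,0.75],[1.2,-12.3,0,0,0,1.22,0.75],[1.2,-12.3,-2,0,0,1.22,0.75],[1.2,-12.3,-4,0,0,1.22,0.75],[1.2,-12.3,-4,0,0,1.22,0.75]]'
python3 - <<'E'
from h import *
p,r=tcp();print(p,np.degrees(np.arctan2(r[1,1],r[0,1])))
a=cv2.imread("pics/top0.png");g=a.min(2)
for c in range(296,333,4): print(c,g[182:214,c])
print(plane("top",[[313,r] for r in range(182,214,4)],.033)[:,0].round(3))
hh=cv2.cvtColor(a,cv2.COLOR_BGR2HSV); m=cv2.inRange(hh,(100,90,40),(130,255,255)); w=m[170:195,362:384]; w=cv2.morphologyEx(w,cv2.MORPH_CLOSE,np.ones((5,5)))
q=np.argwhere(w)[:,::-1]+[362,170]; P=plane("top",q.astype(float),.028)[:,:2]; C=P.mean(0); l,v=np.linalg.eigh(np.cov((P-C).T)); print(C,np.degrees(np.arctan2(v[1,1],v[0,1])),np.sqrt(12*l))
E
```

```text
clock: 24.9
ee_pos: [0.5718, -0.3864, 0.1019]
orientation: [-3.115, 0.383, 0.013]
ft_force: [-0.3, 0.0, -0.3]
width: 0.0653
grip_force: 0.0
[ 0.57183854 -0.38641093  0.10187512] -104.0280805315182
296 [172 172 173 174 176 174 161 122 107 120 157 185 189 191 192 192 192 189
 181 152 128 125 129 127 145 172 175 175 175 174 173 174]
300 [173 173 174 175 176 159 110 110 154 186 190 193 194 194 194 194 194 192
 192 191 188 171 137 133 138 117 145 173 175 173 174 174]
304 [172 173 174 176 175 154 106 139 184 194 195 195 196 195 194 194 194 195
 195 193 192 191 184 156 136 141 124 144 173 173 173 174]
308 [171 171 172 171 162 126 103 152 193 194 194 194 194 193 195 195 195 194
 196 195 196 195 193 177 133 114 118 143 171 172 172 171]
312 [172 172 171 171 156 112 102 152 192 194 193 190 191 192 193 193 193 193
 193 193 193 194 195 181 137 112 113 143 172 171 170 171]
316 [170 170 170 168 153 118 119 165 191 192 191 192 192 193 193 193 192 193
 192 191 192 192 188 164 135 145 131 142 172 172 172 173]
320 [170 170 171 176 163 107 127 173 192 191 192 193 193 193 192 193 193 193
 194 193 192 188 166 128 133 131 143 171 172 172 172 172]
324 [170 170 172 166 144 114 104 139 179 188 191 193 194 194 192 191 192 192
 191 189 175 138 129 133 117 141 170 173 172 173 174 172]
328 [172 171 170 172 166 150 123 109 118 149 182 192 193 191 191 191 188 172
 144 126 139 143 123 136 162 171 171 170 170 171 172 172]
332 [ 85  81  77  81  85  90 106 126 122 123 124 126 127 130 132 131 140 145
 123 108 132 161 169 171 171 171 173 174 174 173 172 172]
[0.574 0.557 0.54  0.523 0.506 0.489 0.472 0.455]
[ 0.57515306 -0.38958031] 165.50138006319955 [0.0264079  0.05326374]
```

```bash
python3 -m handwheel '[[0.2,-0.2,-3,0,0,0,0.75],[0.2,-0.2,-5,0,0,0,0.75],[0.2,-0.2,-6,0,0,0,0.75],[0.2,-0.2,-6,0,0,0,0.75]]'
python3 - <<'E'
from h import *
p,r=tcp();print(p,np.degrees(np.arctan2(r[1,1],r[0,1]))); print(plane("top",[[312,197.3],[312,197.5]],.004))
E
```

```text
clock: 25.3
ee_pos: [0.5756, -0.3895, 0.0451]
orientation: [-3.118, 0.38, 0.005]
ft_force: [0.6, -0.0, 0.3]
width: 0.065
grip_force: 0.0
[ 0.57559793 -0.38950378  0.04506532] -103.90326104521726
[[ 0.51059674 -0.1283727   0.004     ]
 [ 0.50973408 -0.12837427  0.004     ]]
```

```bash
python3 -m handwheel '[[0,0,-1.5,0,0,0,0.75],[0,0,-2.6,0,0,0,0.75],[0,0,-3.1,0,0,0,0.75],[0,0,-3.1,0,0,0,0.75],[0,0,-3.1,0,0,0,0.5],[0,0,-3.1,0,0,0,0.4],[0,0,-3.1,0,0,0,0.25],[0,0,-3.1,0,0,0,0.25],[0,0,-3.1,0,0,0,0.25],[0,0,-3.1,0,0,0,0.25],[0,0,-3.1,0,0,0,0.25]]' 12
python3 -m handwheel '[[0,0,0,0,0,0,0.25],[0,0,1,0,0,0,0.25],[0,0,3,0,0,0,0.25],[0,0,6,0,0,0,0.25],[0,0,9,0,0,0,0.25],[0,0,9,0,0,0,0.25],[0,0,9,0,0,0,0.25]]'
python3 - <<'E'
from h import *
p,r=tcp();print(p,np.degrees(np.arctan2(r[1,1],r[0,1])))
snap("side","s9.png",(330,150,430,225),6)
E
```

```text
clock: 26.4
ee_pos: [0.5766, -0.3899, 0.0159]
orientation: [3.118, -0.379, 0.001]
ft_force: [-0.2, -0.2, 0.9]
width: 0.0315
grip_force: 12.0
clock: 27.1
ee_pos: [0.5767, -0.3898, 0.1069]
orientation: [3.119, -0.379, 0.003]
ft_force: [-0.6, 0.6, -0.6]
width: 0.0316
grip_force: 12.0
[ 0.57670471 -0.38981912  0.10685862] -103.866620598939
```

View pics/s9.png

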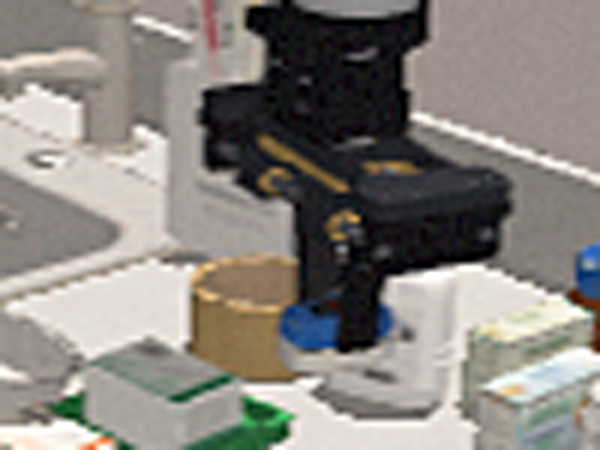

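The oximeter is held level, blue side up (at about (386,205)). Carrying it to the dish and turning it along the dish's length.

```bash
python3 -m handwheel '[[-1,3,0,0,0,-0.14,0.25],[-2,7,0,0,0,-0.28,0.25],[-3,11,0,0,0,-0.42,0.25],[-4,15,0,0,0,-0.56,0.25],[-5,19,0,0,0,-0.7,0.25],[-6,22.5,0,0,0,-0.84,0.25],[-6.7,25,0,0,0,-0.98,0.25],[-6.7,26.2,0,0,0,-1.12,0.25],[-6.7,26.2,0,0,0,-1.26,0.25],[-6.7,26.2,0,0,0,-1.28,0.25],[-6.7,26.2,-2,0,0,-1.28,0.25],[-6.7,26.2,-3,0,0,-1.28,0.25]]'
python3 -m handwheel '[[0,0,-1,0,0,0,0.25],[0,0,-2,0,0,0,0.25],[0,0,-2,0,0,0,0.25]]'
python3 - <<'E'
from h import *
p,r=tcp();print(p,np.degrees(np.arctan2(r[1,1],r[0,1])))
E
```

```text
clock: 28.35
ee_pos: [0.5081, -0.128, 0.0737]
orientation: [2.275, -2.164, -0.004]
ft_force: [-0.5, -0.8, -0.0]
width: 0.0317
grip_force: 12.0
clock: 28.65
ee_pos: [0.5083, -0.128, 0.0539]
orientation: [2.273, -2.165, -0.004]
ft_force: [-0.3, 0.6, -1.0]
width: 0.0316
grip_force: 12.0
[ 0.50826144 -0.128016    0.05390376] -177.20088336120688
```

```bash
python3 -m handwheel '[[0.2,0,-1,0,0,0,0.25],[0.2,0,-2,0,0,0,0.25],[0.2,0,-2.7,0,0,0,0.25],[0.2,0,-3.1,0,0,0,0.25],[0.2,0,-3.2,0,0,0,0.25],[0.2,0,-3.2,0,0,0,0.25]]'
python3 -m handwheel '[[0,0,-0.2,0,0,0,0.25],[0,0,-0.2,0,0,0,0.25]]'
```

```text
clock: 29.25
ee_pos: [0.5115, -0.1278, 0.0235]
orientation: [2.275, -2.166, 0.0]
ft_force: [-0.1, -0.0, 0.0]
width: 0.0318
grip_force: 12.0
clock: 29.45
ee_pos: [0.5115, -0.1278, 0.0216]
orientation: [-2.275, 2.166, -0.0]
ft_force: [0.5, 0.5, 0.9]
width: 0.0315
grip_force: 12.0
```

```bash
python3 -m handwheel '[[-0.1,0,-0.1,0,0,0,0.25],[-0.1,0,-0.15,0,0,0,0.25],[-0.1,0,-0.15,0,0,0,0.38],[-0.1,0,-0.15,0,0,0,0.43],[-0.1,0,-0.15,0,0,0,0.43],[-0.1,0,-0.15,0,0,0,0.43],[-0.1,0,-0.15,0,0,0,0.43]]'
python3 -m handwheel '[[0,0,1,0,0,0,0.43],[0,0,4,0,0,0,0.43],[0,0,8,0,0,0,0.43],[-2,-3,12,0,0,0,0.6],[-4,-6,16,0,0,0,0.6],[-6,-10,18,0,0,0,0.6],[-6,-10,18,0,0,0,0.6],[-6,-10,18,0,0,0,0.6]]'
python3 - <<'E'
from h import *
s=snap("side");t=snap("top")
A=cv2.resize(s[160:260,220:380],(640,400),interpolation=cv2.INTER_CUBIC);B=cv2.resize(t[160:240,160:440],(640,183),interpolation=cv2.INTER_CUBIC)
cv2.imwrite("pics/f.png",np.vstack([A,B]))
E
```

```text
clock: 30.15
ee_pos: [0.5104, -0.1278, 0.0201]
orientation: [-2.275, 2.166, -0.0]
ft_force: [-0.1, 0.4, 0.8]
width: 0.0374
grip_force: 0.0
clock: 30.95
ee_pos: [0.45, -0.2287, 0.2015]
orientation: [-2.271, 2.168, -0.003]
ft_force: [0.6, 0.3, -0.6]
width: 0.0517
grip_force: 0.0
```

View pics/f.png

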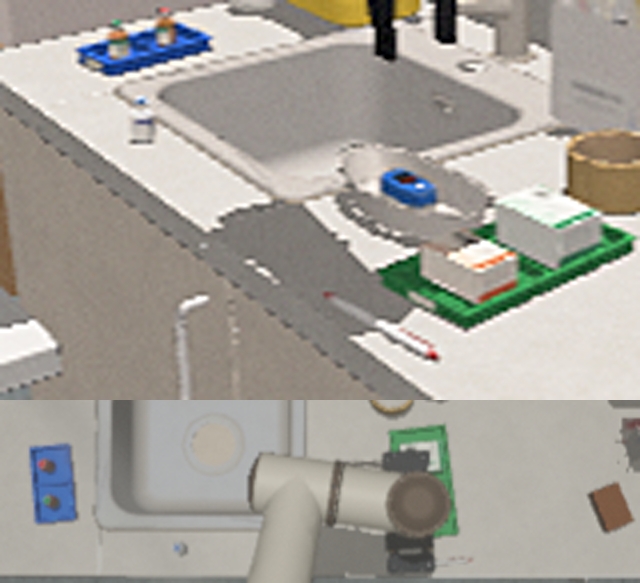

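The final pictures show the vials upright in both blue bays ((249,170), (261,167)) and both boxes flat in the green tray. The oximeter lies blue side up in mid-dish (322,207), the white vial is in place, and the arm is clear. Handing in.

```bash
python3 -c "
from plant import job
print(job.finish_job())"
```

```text
the job is handed in; nothing more can be done
None
```

The job is handed in at about 31 s: both amber vials stand in the blue tray, one per bay; both boxes lie flat in the green tray, one per bay; the oximeter lies blue side up in the dish; and the white vial was not moved.

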